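Reset the weld cell's guard with the interlock key

ROBOT

A 6-joint arm with a two-finger parallel gripper is mounted at the origin on the work surface. World frame = base frame: x ahead of the robot, y to its left, z up, the work surface at z = 0. Lengths are in m, angles in degrees, forces in N, time in s.
With the tool pointing down it reaches from about 0.375 to 0.9 m from the base axis. Payload 3.1 kg.
Tool frame: the origin (TCP) lies between the finger pads; the fingertips stand 22 mm ahead of it and the grasp point (between the pads) lies 3 mm ahead of it (bot.tip_extent is the distance from the TCP to the fingertips, in m); y points along the fingers, z is the direction in which the jaws open and shut, and the axes are right-handed (so a half turn about y gives the same grasp; the last joint's range is limited). The gripper opens to 87 mm and grips with 3 to 60 N. Pads are 19 mm wide; open, the fingers measure 117 mm over their backs; the gripper's body (75 mm by 190 mm) begins 51 mm behind the grasp point.
Start: joints at [56.408, 30.224, 82.088, -0, 67.689, -10.227], TCP at [0.248, 0.574, 0.245] pointing down, gripper open.
Joint ranges: [-176.69, 176.69], [-43.24, 126.21], [12.49, 139.97], [-82, 262], [0, 151.66], [-163.58, 163.58]. Speed limits (degrees/s): [159.86, 159.86, 180, 180, 180, 180].

INTERFACE

Orientations are given as a 3x3 rotation matrix whose columns are the frame's x, y, z axes.
In Python, from rig import bot, eyes, models gives the robot as it stands. The module is installed in compiled form; this text tells all that it offers.
- The arm moves only by the tool arm_command, never from a script. Its arguments are lists of equal length, an entry for each row: "translation": the shift along the tool's x, y, z each as a share of 0.08 m, from -1 to 1, a list of three; "rotation": the turn, a rotation vector about the tool's x, y, z each as a share of 60 degrees, from -1 to 1, a list of three; "grip": the closure, from -1 (fully open) to 1 (shut), so that 0 is half open. In form: {"translation": [[x, y, z], ...], "rotation": [[rx, ry, rz], ...], "grip": [grip, ...]}. A call has 1 to 5 rows; each row is the pose to reach, as a shift and turn from the pose commanded when the call began, along the tool's axes at that moment; what a row does not reach only later rows make up. A row lasts 1/10 s, in which the tool goes at most 50 mm and 8.59 degrees, less where a joint would pass 70% of its speed; a pose out of reach is approached as far as the arm can. A call with a number of a shift or a turn outside -1 to 1 is refused whole. A call with a gripper value outside its range is refused whole. The fingers move at their own pace and stop on an object; the grip force is fixed at half the most. Time passes only in rows, so rows that repeat a pose let the fingers close. It gives the time, the measured TCP pose, the force and the opening at its end, in the units of the state.
- bot.read_state(): the state, without advancing time (a new reading comes with each control period).
- eyes.capture(name): name is "scene" or "top" or "wrist"; returns a dict with "image" (480x640x3 uint8, blue, green, red), "mtx" (3x3 intrinsics, pixels), "dist_coeffs" ([k1, k2, p1, p2, k3] as OpenCV has them; the pictures are not rectified), "rvec" (rotation vector, rad) and "tvec" (3), from world to camera coordinates, as OpenCV has them; the wrist camera has in their place "hand_eye" (4x4, takes a point from camera to tool coordinates, whose origin is the TCP and whose axes are the tool frame's). Camera axes: x right, y down, z forward; pixel columns grow to the right and rows downward; lengths in m; the calibration is good to about 2 mm. A picture is of the moment at which its call begins: read the wrist's pose just before it. There is no depth.
- bot.hand_in(): hands the job in, once; it reports no verdict.
Trained networks look in the newest picture that a camera, given by its name, has taken for a name from the list of things; names that differ only in an ending like _2 or _b are one class to them, and where a whole thing is asked for, a point or a joint stands for the part that bears it (a point fixed in the world has none). Each returns a list of dicts, best first, with "conf" (0 to 1); they miss things now and then, are a little off and sometimes report something else, mostly with a low value. They report only what shows in the picture. A call takes as long as a camera call.
- models.recognise(camera, thing): "extent" ([left, top, right, bottom] as shares, 0 to 1, of the picture: columns of its width, rows of its height, round what is visible of it).
- models.spot_point(camera, thing): "point" ([column, row] as shares, 0 to 1, of the picture: columns of its width, rows of its height: a listed point, or the origin of a listed thing).
The state is a dict: "time_s": time; "joint_positions": joint angles; "qvel": joint speeds; "tau": joint torques, N m; "position": TCP position; "tcp_rot": TCP orientation; "force": force on the tool from outside, world axes, zero at the start; "moment": the same for the moment, N m; "opening": opening from 0.0 (shut) to 1.0 (fully open).
Only numpy, scipy, OpenCV 4.12 (cv2) and the standard library are available. Lean on these libraries where they do the work, as an engineer would, in place of code of your own. Each camera call takes 0.05 s, during which the arm holds its last target. There are 200 camera calls.

TASK

Reset the tripped guard circuit of the weld cell: take the interlock key out of the wooden tool block, push it fully into the reset lock on the grey control station, turn it clockwise to its stop, turn it back all the way home and draw it out, then put it back fully down in its slot in the tool block. Find the keyhole by light touch and turn with feeling: do not force the key against the lock. Leave the loose things on the bench where they are.

Things in the scene. Friction and masses are not known exactly. Their poses are not given: they have to be found in the camera images.
- console: Grey control station fixed to the bench, 150 x 230 x 60 mm high (own x, y, z); origin: centre of its underside, z up. On its panel stand a stop button (y = -65 mm, 31 mm tall), three pilot lamps (up to 15 mm) and the reset lock, a square steel housing 50 x 50 mm whose flat face lies 36 mm above the panel, 96 mm above the bench.
- keyhole (a point): NOMINAL centre of the keyhole on the lock's face, at x = -10, y = +55 mm in the console; axes as the console's. The lock is bolted on through slotted holes: the real keyhole lies up to 6 mm from here in x and up to 6 mm in y, square to the console, same height. It is a slot 22 (x) x 7 (y) mm, 1 mm wider than the key's bits all round, sharp-edged, 13 mm deep.
- lock_floor (a point): Nominal centre of the plug's floor inside the lock, 24 mm straight below keyhole (and off by the same amount): the key is fully in when its tip stands on this floor, its bits then lying clear below the 13 mm deep keyhole, with 3 mm of free height.
- plug (a joint): Angle of the lock's plug, rad: 0 at home (in line with the keyhole; only there the key goes in or out), growing clockwise seen from above to a hard stop at about 1.22 (70 deg); hard stop at home too. Stays where left; turning takes about 0.05 N m. The bits have 0.12 rad of play in the plug either way: after turning back to the home stop, ease the key forward by that before drawing it out.
- key: Steel interlock key with black head, 80 mm tall, 40 to 85 g, upright in the tool block at the start. Origin: centre of the underside of its bits; z along the shank to the head, x along the bits. Bits 20 (x) x 5 (y) x 8 mm tall, shank 6 mm in diameter, head a flat slab 34 (x) x 10 (y) mm from z = 44 to 80: pinch it across its 10 mm (along y). The key is the same turned half round.
- key_tip (a point): Centre of the underside of the key's bits (the key's origin).
- key_head (a point): Grip point in the key's head, 66 mm above the tip, on the shank's axis.
- block: Wooden tool block fixed to the bench, 130 (x) x 50 (y) x 60 mm high; origin: centre of its underside. A short centre punch and two copper contact tips stand in it towards -x, up to 34 mm above its top.
- slot (a point): Mouth of the key's slot in the block's top (60 mm above the bench), at x = +35 mm in the block, axes as the block's: 24 (x) x 9 (y) mm, 52 mm deep. The key stands in it with the underside of its head on the block's top, its tip 44 mm below this point.
- tube_long: Loose square steel tube 220 x 30 x 30 mm on the bench; leave alone. Origin: centre of its underside.
- tube_short: Loose square tube offcut 80 x 30 x 30 mm; leave alone. Origin: centre of its underside.
- magnet: Loose triangular welding magnet about 80 mm, 12 mm tall; leave alone.
- chipper: Loose hammer, 260 mm; leave alone.
- brush: Loose brush, 240 mm; leave alone.
- spool: Loose spool of copper welding wire, 100 mm in diameter, 45 mm tall, lying flat; leave alone.
- punch: Loose steel centre punch 100 mm long, 12 mm in diameter, lying on the bench; leave alone.

How it is judged:
By the outcome, as a careful person would: the job done as asked, in the order asked, and still so for the second after the job is handed in, with the robot touching nothing.
It also fails if it takes over 72 s, if anything falls off the work surface, if the arm or the gripper's body presses on something with over 40 N, if the wrist force passes 120 N, or if a joint passes its speed limit or range.

## Working session

There is one attempt and no reset: what is moved stays moved. The work goes in short steps, Python scripts to look and compute and a tool call to move; the robot and the scene stay as the last step left them, time stands still between calls to the robot, and variables do not carry over. Pictures are saved under pics/ and viewed, about 8 in all and at most 12, crops included, and the job is handed in when it is done.

Besides the shell and the picture viewer there is one more tool, called after ">>>" in YAML: its name, and indented under it one key for each argument. arm_command: Moves the arm, as the interface text tells. Shift numbers are shares of 0.08 m and turn numbers shares of 60 degrees, none past 1 either way. Its arguments: {"type":"object","properties":{"translation":{"type":"array"},"rotation":{"type":"array"},"grip":{"type":"array"}},"required":["translation","rotation","grip"]}

```bash
mkdir -p pics; cat > h.py <<'E'
import numpy as np, cv2
from rig import bot, eyes, models
def cap(n):
    s=bot.read_state(); c=eyes.capture(n)
    if 'hand_eye' in c:
        T=np.eye(4);T[:3,:3]=s['tcp_rot'];T[:3,3]=s['position'];W=np.linalg.inv(T@np.array(c['hand_eye']))
    else:
        W=np.eye(4);W[:3,:3]=cv2.Rodrigues(np.array(c['rvec'],float))[0];W[:3,3]=np.ravel(c['tvec'])
    c['W']=W;c['K']=np.array(c['mtx'],float);c['D']=np.array(c['dist_coeffs'],float);return c
def ray(c,uv):
    p=cv2.undistortPoints(np.array([[uv]],float),c['K'],c['D'])[0,0]
    R=c['W'][:3,:3];o=-R.T@c['W'][:3,3];return o,R.T@np.array([p[0],p[1],1])
def atz(c,uv,z):
    o,d=ray(c,uv);return o+d*(z-o[2])/d[2]
def proj(c,P):
    return cv2.projectPoints(np.array(P,float).reshape(-1,1,3),cv2.Rodrigues(c['W'][:3,:3])[0],c['W'][:3,3],c['K'],c['D'])[0][:,0]
E
python3 - <<'E'
from h import *
np.set_printoptions(precision=4,suppress=True)
s=bot.read_state();print(s['time_s'],s['tcp_rot'],s['force'],bot.tip_extent)
Z={'keyhole':.096,'slot':.06,'key_head':.082,'key':.016,'console':0,'block':0}
for n in('scene','top','wrist'):
    c=cap(n);cv2.imwrite(f'pics/{n}0.png',c['image']);print(n,ray(c,(320,240)))
    for t,z in Z.items():
        for d in models.spot_point(n,t)[:2]:
            uv=np.array(d['point'])*[640,480];print(t,round(d['conf'],2),uv,atz(c,uv,z))
print(bot.read_state()['time_s'])
E
```

```text
0.0 [[ 0.918  -0.0012  0.3965]
 [-0.3965 -0.0018  0.918 ]
 [-0.0004 -1.     -0.0021]] [-0.3602 -0.9796 -0.8751] 0.022
scene (array([1.1255, 0.8532, 0.769 ]), array([-0.5114, -0.6649, -0.5445]))
keyhole 0.79 [394.368 302.496] [0.5159 0.2854 0.096 ]
slot 0.78 [252.096 215.808] [ 0.5232 -0.202   0.06  ]
key_head 0.49 [252.224 207.12 ] [ 0.5194 -0.2045  0.082 ]
key 0.32 [332.288 239.424] [ 0.3933 -0.0499  0.016 ]
console 0.81 [371.52  325.824] [0.5166 0.2293 0.    ]
block 0.84 [268.8   230.688] [ 0.4787 -0.2013  0.    ]
top (array([0.3404, 0.0236, 1.2623]), array([ 0.1249, -0.0158, -0.9923]))
keyhole 0.69 [174.4   148.896] [0.6756 0.3111 0.096 ]
keyhole 0.65 [180.8   225.024] [0.5148 0.2894 0.096 ]
slot 0.8 [417.792 225.408] [ 0.5246 -0.201   0.06  ]
key_head 0.53 [421.504 228.288] [ 0.5153 -0.2045  0.082 ]
key 0.63 [412.096 235.008] [ 0.5101 -0.1963  0.016 ]
console 0.58 [217.408 232.8  ] [0.5127 0.2288 0.    ]
console 0.3 [282.816 298.176] [0.3718 0.0827 0.    ]
block 0.86 [409.472 245.376] [ 0.4892 -0.193   0.    ]
wrist (array([0.1792, 0.6025, 0.3847]), array([ 0.2454, -0.1185, -0.9622]))
1.05
```

View pics/top0.png

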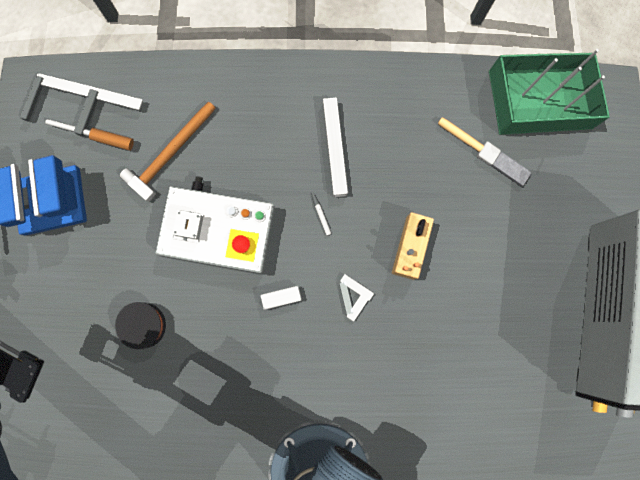

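View pics/scene0.png

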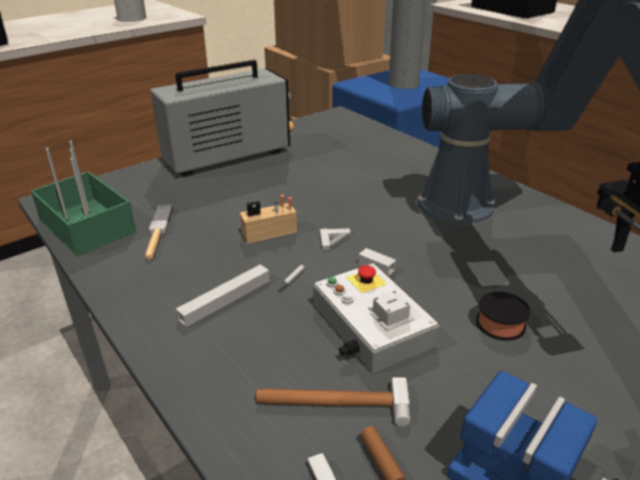

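The top view shows the console with the lock at about (186,226) and the block with the key's black head at (421,227), which agrees with the networks. The scene view agrees too: lock at (393,305), key at (253,207). I'll fly over the lock first, then the block, taking wrist views of both.

>>> arm_command:
  translation:
    - [0.45,0,-0.2]
    - [0.9,0,-0.395]
  rotation:
    - [0,0,0]
    - [0,0,0]
  grip: [-1,-1]

```text
time_s: 1.25
position: [0.3012, 0.5161, 0.2445]
tcp_rot: [[0.919, 0.0, 0.394], [-0.394, 0.0, 0.919], [0.0, -1.0, 0.0]]
force: [-0.6, 0.2, -0.1]
opening: 1.005
```

>>> arm_command:
  translation:
    - [0.45,0,-0.2]
    - [0.9,0,-0.395]
  rotation:
    - [0,0,0]
    - [0,0,0]
  grip: [-1,-1]

```text
time_s: 1.45
position: [0.3557, 0.4576, 0.2447]
tcp_rot: [[0.918, 0.0, 0.396], [-0.396, 0.0, 0.918], [0.0, -1.0, 0.0]]
force: [0.1, 0.4, 0.2]
opening: 1.003
```

>>> arm_command:
  translation:
    - [0.45,0,-0.2]
    - [0.9,0,-0.395]
  rotation:
    - [0,0,0]
    - [0,0,0]
  grip: [-1,-1]

```text
time_s: 1.65
position: [0.4095, 0.3999, 0.2447]
tcp_rot: [[0.918, 0.0, 0.396], [-0.396, 0.0, 0.918], [0.0, -1.0, 0.0]]
force: [-0.3, 0.1, -0.1]
opening: 1.007
```

>>> arm_command:
  translation:
    - [0.45,0,-0.2]
    - [0.9,0,-0.395]
  rotation:
    - [0,0,0]
    - [0,0,0]
  grip: [-1,-1]

```text
time_s: 1.85
position: [0.4631, 0.3422, 0.2447]
tcp_rot: [[0.918, 0.0, 0.397], [-0.397, 0.0, 0.918], [0.0, -1.0, 0.0]]
force: [0.4, 0.7, -0.4]
opening: 0.999
```

>>> arm_command:
  translation:
    - [0.45,0,-0.2]
    - [0.9,0,-0.395]
    - [0.9,0,-0.395]
    - [0.9,0,-0.395]
  rotation:
    - [0,-0.13,0]
    - [0,-0.257,0]
    - [0,-0.257,0]
    - [0,-0.257,0]
  grip: [-1,-1,-1,-1]

```text
time_s: 2.25
position: [0.5161, 0.2852, 0.2444]
tcp_rot: [[0.99, -0.001, 0.142], [-0.142, 0.0, 0.99], [-0.001, -1.0, 0.0]]
force: [0.5, -0.0, -0.1]
opening: 1.0
```

```bash
python3 - <<'E'
from h import *
np.set_printoptions(precision=4,suppress=True)
s=bot.read_state();print(s['time_s'],s['position'],s['tcp_rot'],s['qvel'],s['joint_positions'],s['force'])
c=cap('wrist');cv2.imwrite('pics/w1.png',c['image']);np.save('pics/w1.npy',c,allow_pickle=True)
for t,z in {'keyhole':.096,'console':0}.items():
    for d in models.spot_point('wrist',t)[:2]:
        uv=np.array(d['point'])*[640,480];print(t,round(d['conf'],2),uv,atz(c,uv,z))
E
```

```text
2.25 [0.5161 0.2852 0.2444] [[ 0.9899 -0.0005  0.1417]
 [-0.1417  0.0004  0.9899]
 [-0.0006 -1.      0.0003]] [ 2.1994 -0.4913  1.0704  0.3111  0.1302  0.1199] [ 18.0563  27.4972  87.3023   0.0316  65.2231 -63.8135] [ 0.4812 -0.0064 -0.0692]
keyhole 0.75 [320.    227.808] [0.5129 0.2815 0.096 ]
console 0.59 [266.496 211.824] [0.5125 0.2264 0.    ]
```

View pics/w1.png

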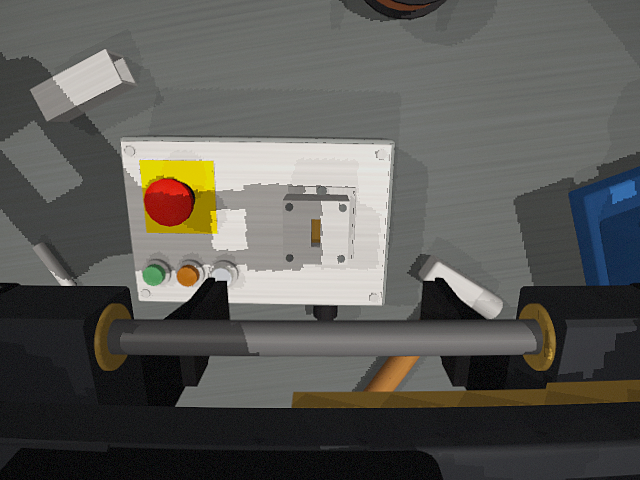

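The wrist view shows the console head-on. The lock is at about (319,230) with its keyhole, a brass slot, at about (316,233). I'll zoom in to measure it.

```bash
python3 - <<'E'
from h import *
c=np.load('pics/w1.npy',allow_pickle=True).item();im=c['image']
cv2.imwrite('pics/w1c.png',cv2.resize(im[180:280,270:370],None,fx=6,fy=6,interpolation=cv2.INTER_NEAREST))
for uv in [(316,233),(121,138),(395,140),(384,305),(137,300),(129.5,151),(381,154.5),(374,296.5),(145,293)]:
    print(uv,atz(c,uv,.096 if uv[0]==316 else .06).round(4))
# brass
m=((im[:,:,2].astype(int)-im[:,:,0])>40)[215:255,300:335];ys,xs=np.nonzero(m);print(xs.min()+300,xs.max()+300,ys.min()+215,ys.max()+215,xs.mean()+300,ys.mean()+215)
E
```

```text
(316, 233) [0.5165 0.2779 0.096 ]
(121, 138) [0.4237 0.1298 0.06  ]
(395, 140) [0.458  0.3503 0.06  ]
(384, 305) [0.6012 0.3267 0.06  ]
(137, 300) [0.565  0.1045 0.06  ]
(129.5, 151) [0.4349 0.1341 0.06  ]
(381, 154.5) [0.4679 0.3379 0.06  ]
(374, 296.5) [0.5915 0.3186 0.06  ]
(145, 293) [0.5593 0.1138 0.06  ]
312 320 219 242 315.68 230.22
```

View pics/w1c.png

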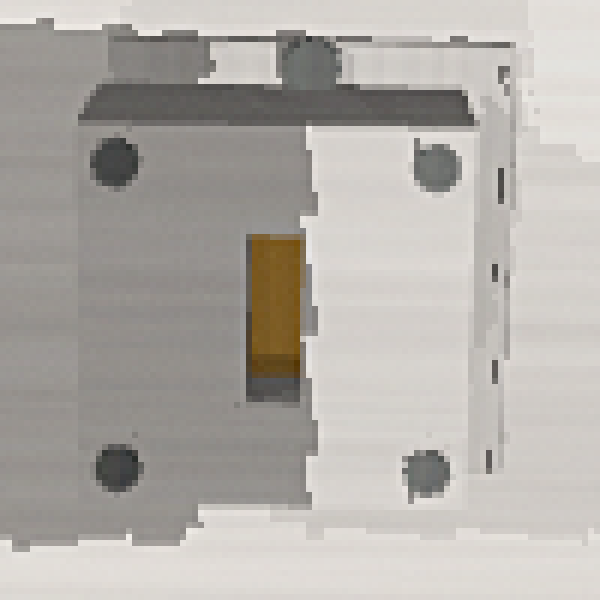

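The keyhole's centre is at about pixel (315.3,232.6), which puts it near (0.516, 0.277) with console yaw about -9.1°. The offset from nominal is about (+4,-5) mm, which is plausible. Next, over the block.

>>> arm_command:
  translation:
    - [0.065,0,-0.43]
    - [0.13,0,-0.86]
  rotation:
    - [0,0,0]
    - [0,0,0]
  grip: [-1,-1]

```text
time_s: 2.6
position: [0.5154, 0.2176, 0.2445]
tcp_rot: [[0.991, 0.0, 0.134], [-0.134, 0.0, 0.991], [0.0, -1.0, 0.0]]
force: [-0.4, -0.7, -0.7]
opening: 0.998
```

>>> arm_command:
  translation:
    - [0.065,0,-0.43]
    - [0.13,0,-0.86]
  rotation:
    - [0,0,0]
    - [0,0,0]
  grip: [-1,-1]

```text
time_s: 2.8
position: [0.5163, 0.147, 0.2447]
tcp_rot: [[0.991, 0.0, 0.136], [-0.136, 0.0, 0.991], [0.0, -1.0, 0.0]]
force: [0.7, -0.2, -0.7]
opening: 1.0
```

>>> arm_command:
  translation:
    - [0.065,0,-0.43]
    - [0.13,0,-0.86]
  rotation:
    - [0,0,0]
    - [0,0,0]
  grip: [-1,-1]

```text
time_s: 3.0
position: [0.5173, 0.0774, 0.2448]
tcp_rot: [[0.991, 0.0, 0.136], [-0.136, 0.0, 0.991], [0.0, -1.0, 0.0]]
force: [0.7, -0.2, 0.0]
opening: 0.999
```

>>> arm_command:
  translation:
    - [0.065,0,-0.43]
    - [0.13,0,-0.86]
  rotation:
    - [0,0,0]
    - [0,0,0]
  grip: [-1,-1]

```text
time_s: 3.2
position: [0.5183, 0.0078, 0.2448]
tcp_rot: [[0.991, 0.0, 0.136], [-0.136, 0.0, 0.991], [0.0, -1.0, 0.0]]
force: [0.3, 0.1, -0.6]
opening: 0.998
```

>>> arm_command:
  translation:
    - [0.065,0,-0.43]
    - [0.13,0,-0.86]
  rotation:
    - [0,0,0]
    - [0,0,0]
  grip: [-1,-1]

```text
time_s: 3.4
position: [0.5193, -0.0618, 0.2448]
tcp_rot: [[0.991, 0.0, 0.136], [-0.136, 0.0, 0.991], [0.0, -1.0, 0.0]]
force: [0.7, 0.1, 0.2]
opening: 1.0
```

>>> arm_command:
  translation:
    - [0.065,0,-0.43]
    - [0.13,0,-0.86]
  rotation:
    - [0,0,0]
    - [0,0,0]
  grip: [-1,-1]

```text
time_s: 3.6
position: [0.5203, -0.1314, 0.2448]
tcp_rot: [[0.991, 0.0, 0.136], [-0.136, 0.0, 0.991], [0.0, -1.0, 0.0]]
force: [-0.1, -0.1, 1.0]
opening: 1.001
```

>>> arm_command:
  translation:
    - [0.065,0,-0.43]
    - [0.13,0,-0.86]
    - [0.13,0,-0.86]
    - [0.13,0,-0.86]
  rotation:
    - [0,0.057,0]
    - [0,0.114,0]
    - [0,0.114,0]
    - [0,0.114,0]
  grip: [-1,-1,-1,-1]

```text
time_s: 4.0
position: [0.5211, -0.2003, 0.2444]
tcp_rot: [[0.967, -0.0, 0.255], [-0.255, 0.001, 0.967], [-0.001, -1.0, 0.001]]
force: [0.7, 0.6, -0.2]
opening: 0.999
```

```bash
python3 - <<'E'
from h import *
np.set_printoptions(precision=4,suppress=True)
s=bot.read_state();print(s['time_s'],s['position'],s['tcp_rot'])
c=cap('wrist');cv2.imwrite('pics/w2.png',c['image']);np.save('pics/w2.npy',c,allow_pickle=True)
for t,z in {'slot':.06,'key_head':.082,'block':0}.items():
    for d in models.spot_point('wrist',t)[:2]:
        uv=np.array(d['point'])*[640,480];print(t,round(d['conf'],2),uv,atz(c,uv,z))
cv2.imwrite('pics/w2c.png',cv2.resize(c['image'][130:330,220:420],None,fx=3,fy=3,interpolation=cv2.INTER_NEAREST))
E
```

```text
4.0 [ 0.5211 -0.2003  0.2444] [[ 0.9669 -0.0004  0.2551]
 [-0.2551  0.0009  0.9669]
 [-0.0006 -1.      0.0008]]
slot 0.88 [319.808 217.392] [ 0.5173 -0.2041  0.06  ]
slot 0.49 [323.008 168.48 ] [ 0.4783 -0.191   0.06  ]
key_head 0.87 [317.504 221.904] [ 0.5157 -0.2053  0.082 ]
block 0.63 [321.6   170.688] [ 0.4855 -0.1945  0.    ]
block 0.44 [428.288  24.288] [ 0.3827 -0.0678  0.    ]
```

View pics/w2c.png

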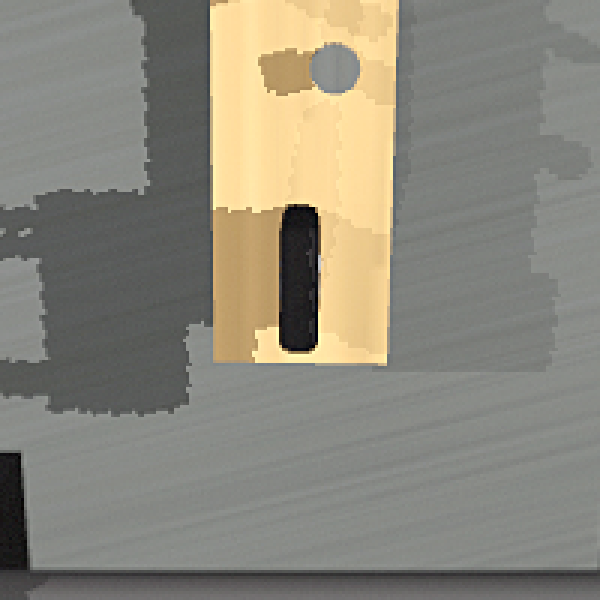

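The crop shows the key's head at crop pixels (280–320, 204–354), upright in the block and nearly in line with the tool. Now its pose.

```bash
python3 - <<'E'
from h import *
np.set_printoptions(precision=4,suppress=True)
c=np.load('pics/w2.npy',allow_pickle=True).item()
f=lambda x,y,z:atz(c,(220+x/3-.5,130+y/3-.5),z)
a,b=f(211,3,.06),f(213,362,.06);e,g=f(399,3,.06),f(388,365,.06)
yw=lambda p,q:np.degrees(np.arctan2(*(q-p)[1::-1]))
print('yaw',yw(a,b),yw(e,g),yw(b,g)-90,'width',np.linalg.norm(b-g))
for Y in(-15.5,-15,-14.5):
    u=np.array([np.cos(np.radians(Y)),np.sin(np.radians(Y))])
    print(Y,'from head far edge',f(300,354,.096)[:2]-.017*u,'near edge base',f(300,204,.06)[:2]+.017*u,'block end',(b+g)[:2]/2-.03*u)
w=c['W'];R=-w[:3,:3].T@w[:3,3];print('cam',R)
k=np.load('pics/w1.npy',allow_pickle=True).item();print(atz(k,(315.25,232.6),.096))
E
```

```text
yaw -15.761803474277944 -15.53962103884288 -15.829906683206573 width 0.05062238736279673
-15.5 from head far edge [ 0.5162 -0.2035] near edge base [ 0.5172 -0.2045] block end [ 0.5169 -0.2038]
-15 from head far edge [ 0.5161 -0.2036] near edge base [ 0.5172 -0.2044] block end [ 0.5168 -0.2041]
-14.5 from head far edge [ 0.5161 -0.2038] near edge base [ 0.5173 -0.2042] block end [ 0.5168 -0.2043]
cam [ 0.4489 -0.1822  0.3846]
[0.5161 0.2774 0.096 ]
```

>>> arm_command:
  translation:
    - [-0.041,0.4,-0.058]
    - [-0.041,0.9,-0.058]
    - [-0.041,0.9,-0.058]
  rotation:
    - [0,0.015,0]
    - [0,0.015,0]
    - [0,0.015,0]
  grip: [-0.3,-0.3,-0.3]

```text
time_s: 4.5
position: [0.5136, -0.2016, 0.1685]
tcp_rot: [[0.963, -0.009, 0.269], [-0.269, 0.006, 0.963], [-0.011, -1.0, 0.004]]
force: [-1.1, 0.5, -0.4]
opening: 0.808
```

>>> arm_command:
  translation:
    - [0,0.4,0]
    - [0,0.8,0]
    - [0,1.0,0]
    - [0,1.0,0]
    - [0,1.0,0]
  rotation:
    - [0,0,0]
    - [0,0,0]
    - [0,0,0]
    - [0,0,0]
    - [0,0,0]
  grip: [-0.3,-0.3,-0.3,-0.3,-0.3]

```text
time_s: 5.0
position: [0.5178, -0.2048, 0.0939]
tcp_rot: [[0.963, 0.001, 0.27], [-0.27, -0.001, 0.963], [0.002, -1.0, -0.0]]
force: [-0.1, -0.1, -0.0]
opening: 0.651
```

```bash
python3 - <<'E'
from h import *
s=bot.read_state();print(s['time_s'],s['position'],s['tcp_rot'],s['force'],s['opening'])
c=cap('wrist');cv2.imwrite('pics/w3.png',c['image'])
E
```

```text
5.0 [ 0.51779735 -0.20477468  0.09386922] [[ 9.62988568e-01  1.47872978e-03  2.69538182e-01]
 [-2.69537037e-01 -9.29646285e-04  9.62989575e-01]
 [ 1.67457653e-03 -9.99998475e-01 -4.96666301e-04]] [-0.10396085 -0.05358578 -0.02369393] 0.6507783564186602
```

View pics/w3.png

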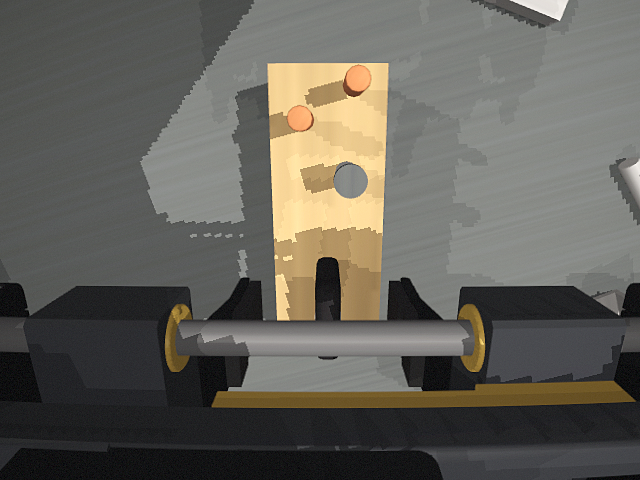

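The key's head (328,310) stands between the open pads (262 and 388), about 1.5 mm off centre. I'll lower a little, centre and close.

>>> arm_command:
  translation:
    - [-0.012,0.07,0.016]
    - [-0.012,0.07,0.016]
    - [-0.012,0.07,0.016]
  rotation:
    - [0,0,0]
    - [0,0,0]
    - [0,0,0]
  grip: [-0.3,-0.3,0.3]

```text
time_s: 5.35
position: [0.5164, -0.2033, 0.0875]
tcp_rot: [[0.963, 0.001, 0.27], [-0.27, -0.0, 0.963], [0.001, -1.0, -0.0]]
force: [-0.0, -0.3, -0.2]
opening: 0.61
```

>>> arm_command:
  translation:
    - [0,0,0]
    - [0,0,0]
    - [0,0,0]
    - [0,0,0]
    - [0,0,0]
  rotation:
    - [0,0,0]
    - [0,0,0]
    - [0,0,0]
    - [0,0,0]
    - [0,0,0]
  grip: [1,1,1,1,1]

```text
time_s: 5.85
position: [0.5162, -0.2033, 0.0869]
tcp_rot: [[0.963, -0.0, 0.27], [-0.27, 0.0, 0.963], [-0.0, -1.0, 0.0]]
force: [-0.3, 0.3, 0.4]
opening: 0.19
```

```bash
python3 - <<'E'
from h import *
s=bot.read_state();print(s['time_s'],s['position'],s['tcp_rot'],s['force'],s['moment'],s['opening'])
E
```

```text
5.85 [ 0.51624546 -0.20330381  0.08691306] [[ 9.62744429e-01 -4.46347490e-05  2.70412948e-01]
 [-2.70412947e-01  3.32811861e-05  9.62744430e-01]
 [-5.19715197e-05 -9.99999998e-01  1.99714625e-05]] [-0.3493572   0.25212285  0.44293488] [ 0.02552452 -0.0336884   0.00655657] 0.18955100950985926
```

>>> arm_command:
  translation:
    - [0,0,0]
    - [0,0,0]
    - [0,0,0]
  rotation:
    - [0,0,0]
    - [0,0,0]
    - [0,0,0]
  grip: [1,1,1]

```text
time_s: 6.15
position: [0.5162, -0.2033, 0.0869]
tcp_rot: [[0.963, -0.0, 0.27], [-0.27, 0.0, 0.963], [-0.0, -1.0, 0.0]]
force: [-0.5, 0.3, -0.3]
opening: 0.115
```

>>> arm_command:
  translation:
    - [0,-0.2,0]
    - [0,-0.5,0]
    - [0,-0.9,0]
    - [0,-0.9,0]
  rotation:
    - [0,0,0]
    - [0,0,0]
    - [0,0,0]
    - [0,0,0]
  grip: [1,1,1,1]

```text
time_s: 6.55
position: [0.5186, -0.2047, 0.1626]
tcp_rot: [[0.963, 0.007, 0.27], [-0.27, -0.005, 0.963], [0.008, -1.0, -0.002]]
force: [-0.2, 0.4, -1.4]
opening: 0.111
```

```bash
python3 - <<'E'
from h import *
s=bot.read_state();print(s['time_s'],s['position'],s['tcp_rot'],s['force'],s['moment'],s['opening'])
E
```

```text
6.55 [ 0.51859178 -0.20467596  0.16262988] [[ 0.96277321  0.00703463  0.2702189 ]
 [-0.27019198 -0.00454962  0.96279572]
 [ 0.00800231 -0.99996491 -0.00247955]] [-0.2018017   0.38470379 -1.37304312] [0.00341867 0.00132572 0.02475789] 0.11113528111716271
```

Grasped (opening 0.11, which is 10 mm). Now up and across to the lock.

>>> arm_command:
  translation:
    - [0,-0.5,0]
    - [0,-1.0,0]
  rotation:
    - [0,0,0]
    - [0,0,0]
  grip: [1,1]

```text
time_s: 6.75
position: [0.515, -0.2025, 0.2381]
tcp_rot: [[0.963, -0.004, 0.27], [-0.27, 0.003, 0.963], [-0.005, -1.0, 0.001]]
force: [0.7, 0.5, -0.4]
opening: 0.118
```

>>> arm_command:
  translation:
    - [-0.135,0,0.48]
    - [-0.27,0,0.9625]
  rotation:
    - [0,0,0]
    - [0,0,0]
  grip: [1,1]

```text
time_s: 6.95
position: [0.5169, -0.1236, 0.2398]
tcp_rot: [[0.962, 0.003, 0.273], [-0.273, -0.001, 0.962], [0.003, -1.0, -0.0]]
force: [0.9, 0.9, -1.5]
opening: 0.112
```

>>> arm_command:
  translation:
    - [-0.135,0,0.48]
    - [-0.27,0,0.9625]
  rotation:
    - [0,0,0]
    - [0,0,0]
  grip: [1,1]

```text
time_s: 7.15
position: [0.5156, -0.0419, 0.2383]
tcp_rot: [[0.963, -0.001, 0.271], [-0.271, 0.0, 0.963], [-0.001, -1.0, 0.0]]
force: [0.7, 0.1, -0.9]
opening: 0.114
```

>>> arm_command:
  translation:
    - [-0.135,0,0.48]
    - [-0.27,0,0.9625]
  rotation:
    - [0,0,0]
    - [0,0,0]
  grip: [1,1]

```text
time_s: 7.35
position: [0.5156, 0.0382, 0.2382]
tcp_rot: [[0.963, -0.001, 0.271], [-0.271, 0.0, 0.963], [-0.001, -1.0, -0.0]]
force: [0.7, -0.9, -0.2]
opening: 0.115
```

>>> arm_command:
  translation:
    - [-0.135,0,0.48]
    - [-0.27,0,0.9625]
  rotation:
    - [0,0,0]
    - [0,0,0]
  grip: [1,1]

```text
time_s: 7.55
position: [0.5156, 0.1182, 0.2381]
tcp_rot: [[0.963, -0.001, 0.27], [-0.27, -0.0, 0.963], [-0.001, -1.0, -0.0]]
force: [-0.2, -0.1, 0.5]
opening: 0.114
```

>>> arm_command:
  translation:
    - [-0.135,0,0.48]
    - [-0.27,0,0.9625]
  rotation:
    - [0,0,0]
    - [0,0,0]
  grip: [1,1]

```text
time_s: 7.75
position: [0.5156, 0.1981, 0.238]
tcp_rot: [[0.963, -0.001, 0.27], [-0.27, -0.0, 0.963], [-0.001, -1.0, -0.001]]
force: [0.6, 0.3, 0.4]
opening: 0.11
```

>>> arm_command:
  translation:
    - [-0.135,0,0.48]
    - [-0.27,0,0.9625]
    - [-0.27,0,0.9625]
    - [-0.27,0,0.9625]
    - [-0.27,0,0.9625]
  rotation:
    - [0,-0.055,0]
    - [0,-0.11,0]
    - [0,-0.11,0]
    - [0,-0.11,0]
    - [0,-0.11,0]
  grip: [1,1,1,1,1]

```text
time_s: 8.25
position: [0.5159, 0.2755, 0.2382]
tcp_rot: [[0.987, -0.002, 0.159], [-0.159, -0.001, 0.987], [-0.001, -1.0, -0.001]]
force: [0.2, 0.2, -1.5]
opening: 0.111
```

```bash
python3 - <<'E'
from h import *
np.set_printoptions(precision=4,suppress=True)
s=bot.read_state();print(s['time_s'],s['position'],s['tcp_rot'],s['force'],s['moment'],s['opening'])
c=cap('wrist');cv2.imwrite('pics/w4.png',c['image']);np.save('pics/w4.npy',c,allow_pickle=True)
R=np.array(s['tcp_rot']);p=np.array(s['position'])
print('tip proj',proj(c,[p+R@[0,.071,0],p+R@[.01,.071,0],p+R@[-.01,.071,0]]), 'hole',proj(c,[[.5161,.2774,.096]]))
for t in('key_tip','keyhole'):
    for d in models.spot_point('wrist',t)[:2]: print(t,d['conf'],np.array(d['point'])*[640,480])
E
```

```text
8.25 [0.5159 0.2755 0.2382] [[ 0.9873 -0.0016  0.1587]
 [-0.1587 -0.0011  0.9873]
 [-0.0014 -1.     -0.0013]] [ 0.1906  0.2218 -1.5239] [-0.0243 -0.014   0.0011] 0.110542631784829
tip proj [[325.7406 265.077 ]
 [325.7291 281.4271]
 [325.752  248.3106]] hole [[328.2051 233.3003]]
key_tip 0.94 [323.904 262.416]
keyhole 0.74 [331.776 230.4  ]
```

View pics/w4.png

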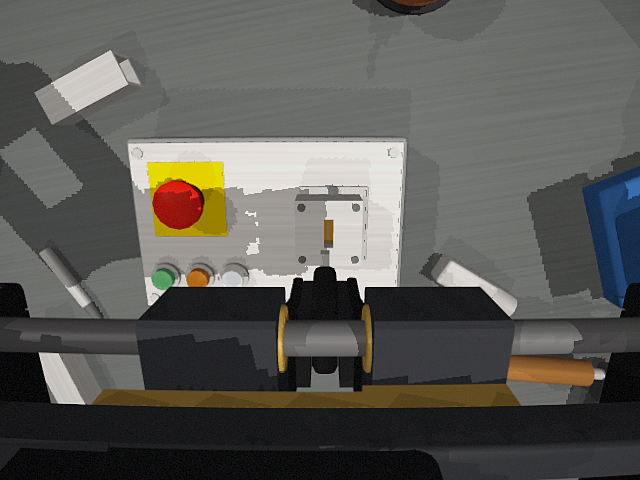

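The key is held upright with its bits at about (325,258). The keyhole shows at about (328,233), higher in the picture because it lies deeper. I'll come down closer before comparing them directly.

>>> arm_command:
  translation:
    - [0,0.35,0.024]
    - [0,0.69,0.024]
    - [0,0.69,0.024]
    - [0,0.69,0.024]
    - [0,0.69,0.024]
  rotation:
    - [0,0,0]
    - [0,0,0]
    - [0,0,0]
    - [0,0,0]
    - [0,0,0]
  grip: [1,1,1,1,1]

```text
time_s: 8.9
position: [0.5178, 0.2783, 0.1852]
tcp_rot: [[0.987, 0.003, 0.159], [-0.159, 0.001, 0.987], [0.002, -1.0, 0.001]]
force: [-0.3, -0.0, 0.8]
opening: 0.109
```

```bash
python3 - <<'E'
from h import *
np.set_printoptions(precision=4,suppress=True)
s=bot.read_state();print(s['time_s'],s['position'],s['tcp_rot'],s['force'],s['moment'],s['opening'])
c=cap('wrist');np.save('pics/w5.npy',c,allow_pickle=True)
R=np.array(s['tcp_rot']);p=np.array(s['position'])
q=[p+R@[x,.071,z] for x in(-.01,.01) for z in (-.0025,.0025)]
print('tip proj',proj(c,[p+R@[0,.071,0]]),proj(c,q), 'hole',proj(c,[[.5161,.2774,.096]]))
for t in('key_tip','keyhole'):
    for d in models.spot_point('wrist',t)[:2]: print(t,d['conf'],np.array(d['point'])*[640,480])
cv2.imwrite('pics/w5c.png',cv2.resize(c['image'][200:300,275:375],None,fx=6,fy=6,interpolation=cv2.INTER_NEAREST))
E
```

```text
8.9 [0.5178 0.2783 0.1852] [[ 0.9873  0.0026  0.1586]
 [-0.1586  0.0008  0.9873]
 [ 0.0025 -1.      0.0012]] [-0.2526 -0.0102  0.7688] [-0.0107 -0.0305  0.0326] 0.10926504606516886
tip proj [[325.7406 265.0745]] [[321.3146 248.3091]
 [330.1895 248.3073]
 [321.4005 281.425 ]
 [330.0577 281.4231]] hole [[323.5219 252.4117]]
key_tip 0.59 [321.408 263.616]
keyhole 0.68 [329.024 243.12 ]
```

View pics/w5c.png

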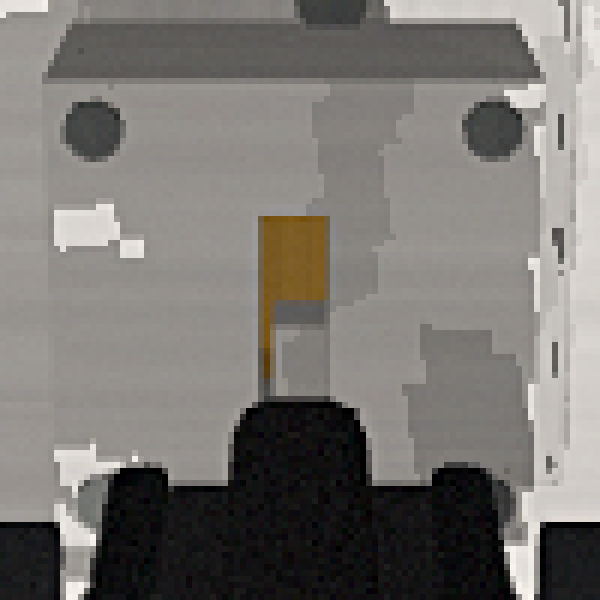

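The crop shows the keyhole (brass) at crop x 259–329 with its top edge at y=216, and the bits' near end at x 271–327 with its tip edge at y=300. Laterally they line up to under 1 mm. I'll let the arm settle and compute the residual.

>>> arm_command:
  translation:
    - [0,0,0]
    - [0,0,0]
    - [0,0,0]
  rotation:
    - [0,0,0]
    - [0,0,0]
    - [0,0,0]
  grip: [1,1,1]

```text
time_s: 9.35
position: [0.5167, 0.2785, 0.184]
tcp_rot: [[0.987, 0.0, 0.158], [-0.158, 0.0, 0.987], [0.0, -1.0, 0.0]]
force: [-0.9, 0.5, -0.7]
opening: 0.113
```

```bash
python3 - <<'E'
from h import *
np.set_printoptions(precision=5,suppress=True)
from scipy.optimize import least_squares
c=np.load('pics/w5.npy',allow_pickle=True).item()
he=np.array(c['hand_eye']);T=np.linalg.inv(he)
def pj(P):return cv2.projectPoints(np.array(P,float).reshape(-1,1,3),cv2.Rodrigues(T[:3,:3])[0],T[:3,3],c['K'],c['D'])[0][:,0]
g=lambda x,y:np.array([275+x/6-.5,200+y/6-.5])
# bits near end bottom edge at tool x=dx-.01, y=.071
o=np.concatenate([g(272,300),g(327,300)])
r=least_squares(lambda v:(pj([[v[0]-.01,.071,v[1]-.0025],[v[0]-.01,.071,v[1]+.0025]]).ravel()-o),[0,0],x_scale=.001);print('key in hand',r.x,r.fun)
s=bot.read_state();R=np.array(s['tcp_rot']);p=np.array(s['position']);print(s['time_s'],p,R,s['force'])
tip=p+R@[r.x[0],.071,r.x[1]]
hole=np.array([.5161,.2774,.096]);d=R.T@(hole-tip);print('tip',tip,'need tool',d,d/.08,'yaw',np.degrees(np.arctan2(R[1,0],R[0,0])))
E
```

```text
key in hand [ 0.0007  -0.00075] [ 0.14975  0.00035 -0.14975 -0.00132]
9.35 [0.51671 0.27853 0.184  ] [[ 0.98748  0.00038  0.15774]
 [-0.15774  0.00007  0.98748]
 [ 0.00036 -1.       0.00013]] [-0.91652  0.49992 -0.66145]
tip [0.51731 0.27768 0.11301] need tool [-0.00116  0.017   -0.00047] [-0.01449  0.21256 -0.00583] yaw -9.075639684484713
```

>>> arm_command:
  translation:
    - [-0.0145,0.1,-0.006]
    - [-0.0145,0.175,-0.006]
    - [-0.0145,0.175,-0.006]
    - [-0.0145,0.175,-0.006]
  rotation:
    - [0,0,0]
    - [0,0,0]
    - [0,0,0]
    - [0,0,0]
  grip: [1,1,1,1]

```text
time_s: 9.75
position: [0.5152, 0.2781, 0.1692]
tcp_rot: [[0.987, -0.001, 0.158], [-0.158, -0.0, 0.987], [-0.001, -1.0, -0.0]]
force: [1.3, 0.7, -1.9]
opening: 0.111
```

>>> arm_command:
  translation:
    - [0,0.013,0]
    - [0,0.025,0]
    - [0,0.038,0]
    - [0,0.05,0]
    - [0,0.05,0]
  rotation:
    - [0,0,0]
    - [0,0,0]
    - [0,0,0]
    - [0,0,0]
    - [0,0,0]
  grip: [1,1,1,1,1]

```text
time_s: 10.25
position: [0.5154, 0.2781, 0.1656]
tcp_rot: [[0.987, -0.0, 0.158], [-0.158, -0.0, 0.987], [-0.0, -1.0, -0.0]]
force: [-0.1, 0.3, -0.3]
opening: 0.11
```

```bash
cat > st.py <<'E'
from h import *
np.set_printoptions(precision=4,suppress=True)
s=bot.read_state();R=np.array(s['tcp_rot']);print(s['time_s'],s['position'],'yaw',np.degrees(np.arctan2(R[1,0],R[0,0])).round(2),R[:,1],'F',s['force'],'M',s['moment'],s['opening'])
E
python3 st.py
```

```text
10.25 [0.5154 0.2781 0.1656] yaw -9.08 [-0.0002 -0.0001 -1.    ] F [-0.108   0.2924 -0.3309] M [0.023  0.0064 0.0225] 0.11040930479000183
```

>>> arm_command:
  translation:
    - [0,0.013,0]
    - [0,0.025,0]
    - [0,0.038,0]
    - [0,0.05,0]
    - [0,0.05,0]
  rotation:
    - [0,0,0]
    - [0,0,0]
    - [0,0,0]
    - [0,0,0]
    - [0,0,0]
  grip: [1,1,1,1,1]

```text
time_s: 10.75
position: [0.5154, 0.2781, 0.1616]
tcp_rot: [[0.987, -0.0, 0.158], [-0.158, -0.0, 0.987], [-0.0, -1.0, -0.0]]
force: [-0.9, 0.5, -0.1]
opening: 0.115
```

```bash
python3 st.py
```

```text
10.75 [0.5154 0.2781 0.1616] yaw -9.09 [-0.0003 -0.0001 -1.    ] F [-0.8966  0.4608 -0.0593] M [-0.0085 -0.0028 -0.0069] 0.11482406936333153
```

It's in the hole with no contact force. Continue down.

>>> arm_command:
  translation:
    - [0,0.02,0]
    - [0,0.04,0]
    - [0,0.06,0]
    - [0,0.08,0]
    - [0,0.08,0]
  rotation:
    - [0,0,0]
    - [0,0,0]
    - [0,0,0]
    - [0,0,0]
    - [0,0,0]
  grip: [1,1,1,1,1]

```text
time_s: 11.25
position: [0.5153, 0.2781, 0.155]
tcp_rot: [[0.987, -0.001, 0.158], [-0.158, -0.0, 0.987], [-0.001, -1.0, -0.0]]
force: [-0.1, -0.4, 0.1]
opening: 0.11
```

>>> arm_command:
  translation:
    - [0,0.02,0]
    - [0,0.04,0]
    - [0,0.06,0]
    - [0,0.08,0]
    - [0,0.08,0]
  rotation:
    - [0,0,0]
    - [0,0,0]
    - [0,0,0]
    - [0,0,0]
    - [0,0,0]
  grip: [1,1,1,1,1]

```text
time_s: 11.75
position: [0.5153, 0.2781, 0.1486]
tcp_rot: [[0.987, -0.001, 0.158], [-0.158, -0.0, 0.987], [-0.001, -1.0, -0.0]]
force: [-0.9, 0.2, -0.2]
opening: 0.111
```

```bash
python3 st.py
```

```text
11.75 [0.5153 0.2781 0.1486] yaw -9.08 [-0.0005 -0.0002 -1.    ] F [-0.901   0.1707 -0.2139] M [ 0.0157  0.0271 -0.0342] 0.11105029882352589
```

>>> arm_command:
  translation:
    - [0,0.015,0]
    - [0,0.03,0]
    - [0,0.045,0]
    - [0,0.055,0]
    - [0,0.055,0]
  rotation:
    - [0,0,0]
    - [0,0,0]
    - [0,0,0]
    - [0,0,0]
    - [0,0,0]
  grip: [1,1,1,1,1]

```text
time_s: 12.25
position: [0.5154, 0.2781, 0.1444]
tcp_rot: [[0.987, -0.0, 0.158], [-0.158, -0.0, 0.987], [-0.0, -1.0, -0.0]]
force: [-0.1, 0.0, -0.8]
opening: 0.111
```

>>> arm_command:
  translation:
    - [0,0.005,0]
    - [0,0.01,0]
    - [0,0.01,0]
  rotation:
    - [0,0,0]
    - [0,0,0]
    - [0,0,0]
  grip: [1,1,1]

```text
time_s: 12.55
position: [0.5154, 0.2781, 0.1437]
tcp_rot: [[0.987, -0.0, 0.158], [-0.158, -0.0, 0.987], [-0.0, -1.0, -0.0]]
force: [-0.7, 0.9, -0.8]
opening: 0.11
```

```bash
python3 st.py
```

```text
12.55 [0.5154 0.2781 0.1437] yaw -9.08 [-0.0001 -0.     -1.    ] F [-0.7185  0.8693 -0.7821] M [ 0.0105 -0.0153  0.0117] 0.11002934428354286
```

Creep on until the floor is felt.

>>> arm_command:
  translation:
    - [0,0.005,0]
    - [0,0.01,0]
    - [0,0.01,0]
  rotation:
    - [0,0,0]
    - [0,0,0]
    - [0,0,0]
  grip: [1,1,1]

```text
time_s: 12.85
position: [0.5154, 0.2781, 0.1429]
tcp_rot: [[0.987, -0.0, 0.158], [-0.158, -0.0, 0.987], [-0.0, -1.0, -0.0]]
force: [0.0, 0.9, -0.7]
opening: 0.115
```

```bash
python3 st.py
```

```text
12.85 [0.5154 0.2781 0.1429] yaw -9.09 [-0.0001 -0.0001 -1.    ] F [ 0.0391  0.937  -0.674 ] M [ 0.0108 -0.0337  0.0447] 0.11450310034647139
```

>>> arm_command:
  translation:
    - [0,0.005,0]
    - [0,0.008,0]
    - [0,0.008,0]
  rotation:
    - [0,0,0]
    - [0,0,0]
    - [0,0,0]
  grip: [1,1,1]

```text
time_s: 13.15
position: [0.5155, 0.2782, 0.1428]
tcp_rot: [[0.987, 0.0, 0.158], [-0.158, 0.0, 0.987], [0.0, -1.0, 0.0]]
force: [-0.2, 0.0, 4.6]
opening: 0.111
```

```bash
python3 st.py
```

```text
13.15 [0.5155 0.2782 0.1428] yaw -9.08 [ 0.0003  0.0001 -1.    ] F [-0.2418  0.0309  4.604 ] M [-0.0825  0.2346 -0.0115] 0.11128620438950215
```

The floor is felt at 4.6 N. I'll back off the preload and start turning clockwise about the key's axis.

>>> arm_command:
  translation:
    - [0,-0.007,0]
    - [0,-0.007,0]
  rotation:
    - [0,0,0]
    - [0,0,0]
  grip: [1,1]

```text
time_s: 13.35
position: [0.5156, 0.2782, 0.1428]
tcp_rot: [[0.987, 0.0, 0.158], [-0.158, 0.0, 0.987], [0.0, -1.0, 0.0]]
force: [0.4, -0.2, 2.0]
opening: 0.113
```

>>> arm_command:
  translation:
    - [0.001,0,0.001]
    - [0.002,0,0.0015]
    - [0.003,0,0.002]
    - [0.0045,0,0.003]
    - [0.0045,0,0.003]
  rotation:
    - [0,0.1,0]
    - [0,0.2,0]
    - [0,0.3,0]
    - [0,0.4,0]
    - [0,0.4,0]
  grip: [1,1,1,1,1]

```text
time_s: 13.85
position: [0.516, 0.2785, 0.1428]
tcp_rot: [[0.838, 0.0, 0.546], [-0.546, 0.0, 0.838], [0.0, -1.0, 0.0]]
force: [0.4, 1.9, 0.8]
opening: 0.113
```

```bash
python3 st.py
```

```text
13.85 [0.516  0.2785 0.1428] yaw -33.08 [ 0.0003  0.0003 -1.    ] F [0.411  1.8747 0.8267] M [ 0.1337  0.0073 -0.0292] 0.11284521063769702
```

>>> arm_command:
  translation:
    - [0.001,0,0.001]
    - [0.002,0,0.0015]
    - [0.003,0,0.002]
    - [0.0045,0,0.003]
    - [0.0045,0,0.003]
  rotation:
    - [0,0.1,0]
    - [0,0.2,0]
    - [0,0.3,0]
    - [0,0.4,0]
    - [0,0.4,0]
  grip: [1,1,1,1,1]

```text
time_s: 14.35
position: [0.5163, 0.2787, 0.1428]
tcp_rot: [[0.545, 0.0, 0.838], [-0.838, 0.001, 0.545], [-0.001, -1.0, 0.001]]
force: [-0.7, 1.3, 0.5]
opening: 0.115
```

```bash
python3 st.py
```

```text
14.35 [0.5163 0.2787 0.1428] yaw -56.97 [ 0.0002  0.0008 -1.    ] F [-0.6521  1.3433  0.5369] M [0.2728 0.121  0.0491] 0.11503632496827439
```

>>> arm_command:
  translation:
    - [0.001,0,0.001]
    - [0.002,0,0.0015]
    - [0.003,0,0.002]
    - [0.0045,0,0.003]
    - [0.0045,0,0.003]
  rotation:
    - [0,0.1,0]
    - [0,0.2,0]
    - [0,0.3,0]
    - [0,0.38,0]
    - [0,0.38,0]
  grip: [1,1,1,1,1]

```text
time_s: 14.85
position: [0.5168, 0.2787, 0.1428]
tcp_rot: [[0.179, 0.0, 0.984], [-0.984, 0.001, 0.179], [-0.001, -1.0, 0.001]]
force: [-0.6, 2.4, 1.1]
opening: 0.116
```

```bash
python3 st.py
```

```text
14.85 [0.5168 0.2787 0.1428] yaw -79.7 [ 0.0004  0.001  -1.    ] F [-0.618   2.3738  1.054 ] M [0.4698 0.1043 0.0298] 0.1158210951711827
```

>>> arm_command:
  translation:
    - [0.0004,0,0.0003]
    - [0.0008,0,0.0006]
    - [0.0008,0,0.0006]
  rotation:
    - [0,0.03,0]
    - [0,0.06,0]
    - [0,0.06,0]
  grip: [1,1,1]

```text
time_s: 15.15
position: [0.5169, 0.2786, 0.1429]
tcp_rot: [[0.117, 0.0, 0.993], [-0.993, 0.001, 0.117], [-0.001, -1.0, 0.001]]
force: [0.6, 2.7, -0.0]
opening: 0.112
```

```bash
python3 st.py
```

```text
15.15 [0.5169 0.2786 0.1429] yaw -83.29 [ 0.0004  0.001  -1.    ] F [ 0.5538  2.7017 -0.0391] M [ 0.5868  0.1001 -0.0154] 0.11177426698591955
```

>>> arm_command:
  translation:
    - [0.0002,0,0.0002]
    - [0.0004,0,0.0003]
    - [0.0004,0,0.0003]
  rotation:
    - [0,0.015,0]
    - [0,0.03,0]
    - [0,0.03,0]
  grip: [1,1,1]

```text
time_s: 15.45
position: [0.5169, 0.2784, 0.1429]
tcp_rot: [[0.083, 0.0, 0.997], [-0.997, 0.001, 0.083], [-0.001, -1.0, 0.0]]
force: [0.6, 4.2, -0.5]
opening: 0.108
```

```bash
python3 st.py
```

```text
15.45 [0.5169 0.2784 0.1429] yaw -85.26 [ 0.0004  0.0006 -1.    ] F [ 0.5801  4.2253 -0.4584] M [0.7325 0.0835 0.0653] 0.10849937746781402
```

>>> arm_command:
  translation:
    - [0.0002,0,0.0002]
    - [0.0002,0,0.0002]
    - [0.0002,0,0.0002]
  rotation:
    - [0,0.02,0]
    - [0,0.025,0]
    - [0,0.025,0]
  grip: [1,1,1]

```text
time_s: 15.75
position: [0.517, 0.2783, 0.1429]
tcp_rot: [[0.056, 0.0, 0.998], [-0.998, 0.0, 0.056], [-0.0, -1.0, 0.001]]
force: [0.8, 3.6, -0.7]
opening: 0.111
```

```bash
python3 st.py
```

```text
15.75 [0.517  0.2783 0.1429] yaw -86.79 [ 0.0005  0.0005 -1.    ] F [ 0.7521  3.5792 -0.7416] M [ 0.8528 -0.0192  0.0551] 0.11086584266068483
```

>>> arm_command:
  translation:
    - [0.0002,0,0.0002]
    - [0.0002,0,0.0002]
    - [0.0002,0,0.0002]
  rotation:
    - [0,0.02,0]
    - [0,0.025,0]
    - [0,0.025,0]
  grip: [1,1,1]

```text
time_s: 16.05
position: [0.517, 0.2783, 0.1429]
tcp_rot: [[0.03, 0.0, 1.0], [-1.0, 0.0, 0.03], [-0.0, -1.0, 0.0]]
force: [0.4, 5.0, -0.5]
opening: 0.115
```

```bash
python3 st.py
```

```text
16.05 [0.517  0.2783 0.1429] yaw -88.29 [ 0.0004  0.0004 -1.    ] F [ 0.3693  4.9506 -0.5003] M [ 0.9662 -0.012   0.0647] 0.11517664242292075
```

Lateral force is building because the shank leans on the keyhole wall. I'll ease the key +y by 0.4 mm and feel on.

>>> arm_command:
  translation:
    - [-0.005,0,0]
    - [-0.005,0,0]
  rotation:
    - [0,0,0]
    - [0,0,0]
  grip: [1,1]

```text
time_s: 16.25
position: [0.517, 0.2784, 0.1429]
tcp_rot: [[0.03, 0.0, 1.0], [-1.0, -0.0, 0.03], [0.0, -1.0, 0.0]]
force: [1.2, 4.2, -0.7]
opening: 0.112
```

```bash
python3 st.py
```

```text
16.25 [0.517  0.2784 0.1429] yaw -88.27 [ 0.0004 -0.0002 -1.    ] F [ 1.2102  4.2004 -0.7243] M [ 0.7918 -0.1438  0.0539] 0.11240934308239897
```

>>> arm_command:
  translation:
    - [0.0002,0,0.0002]
    - [0.0002,0,0.0002]
    - [0.0002,0,0.0002]
  rotation:
    - [0,0.02,0]
    - [0,0.03,0]
    - [0,0.03,0]
  grip: [1,1,1]

```text
time_s: 16.55
position: [0.517, 0.2784, 0.1429]
tcp_rot: [[-0.001, 0.0, 1.0], [-1.0, -0.0, -0.001], [0.0, -1.0, 0.0]]
force: [0.9, 3.7, -1.1]
opening: 0.114
```

```bash
python3 st.py; python3 - <<'E'
from h import *
c=cap('wrist');np.save('pics/w6.npy',c,allow_pickle=True)
cv2.imwrite('pics/w6c.png',cv2.resize(c['image'][190:340,225:425],None,fx=4,fy=4,interpolation=cv2.INTER_NEAREST))
import subprocess
E
python3 st.py
```

```text
16.55 [0.517  0.2784 0.1429] yaw -90.08 [ 0.0003 -0.0002 -1.    ] F [ 0.9239  3.7254 -1.0607] M [ 0.8549 -0.143   0.2189] 0.11434239832609713
16.6 [0.5169 0.2784 0.1429] yaw -90.07 [ 0.0003 -0.0002 -1.    ] F [ 1.8698  3.9576 -2.158 ] M [ 0.8216 -0.1821  0.2059] 0.10859748081640158
```

View pics/w6c.png

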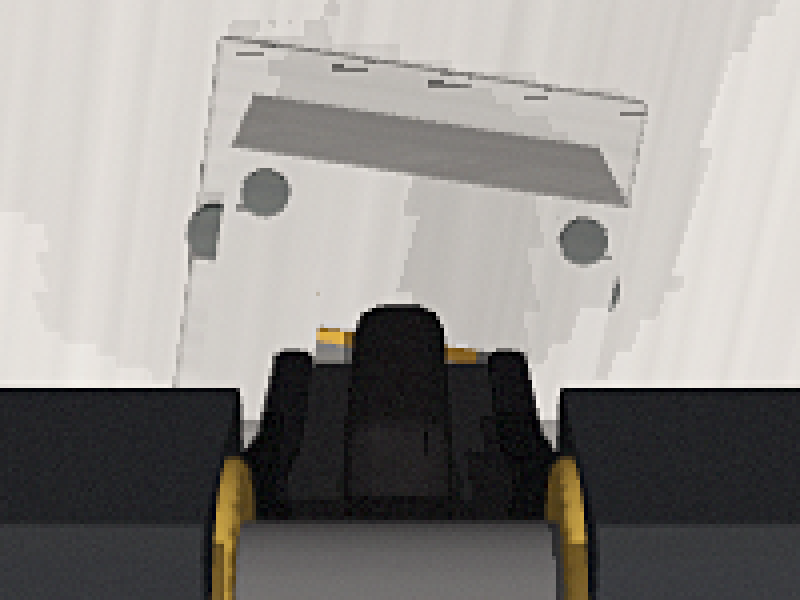

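Mz jumped from about 0.055 to 0.21 N m, so that is the clockwise stop. The view shows the head in line with the tool. Now turning back.

>>> arm_command:
  translation:
    - [-0.001,0,-0.001]
    - [-0.0018,0,-0.002]
    - [-0.0024,0,-0.0032]
    - [-0.003,0,-0.0044]
    - [-0.003,0,-0.0044]
  rotation:
    - [0,-0.1,0]
    - [0,-0.2,0]
    - [0,-0.3,0]
    - [0,-0.4,0]
    - [0,-0.4,0]
  grip: [1,1,1,1,1]

```text
time_s: 17.1
position: [0.5165, 0.2784, 0.1429]
tcp_rot: [[0.405, -0.0, 0.914], [-0.914, -0.0, 0.405], [0.0, -1.0, -0.0]]
force: [1.1, 2.8, -1.0]
opening: 0.112
```

```bash
python3 st.py
```

```text
17.1 [0.5165 0.2784 0.1429] yaw -66.12 [-0.     -0.0005 -1.    ] F [ 1.1076  2.7743 -0.9891] M [ 0.5541 -0.1739 -0.017 ] 0.11172204763423427
```

>>> arm_command:
  translation:
    - [-0.001,0,-0.001]
    - [-0.0018,0,-0.002]
    - [-0.0024,0,-0.0032]
    - [-0.003,0,-0.0044]
    - [-0.003,0,-0.0044]
  rotation:
    - [0,-0.1,0]
    - [0,-0.2,0]
    - [0,-0.3,0]
    - [0,-0.4,0]
    - [0,-0.4,0]
  grip: [1,1,1,1,1]

```text
time_s: 17.6
position: [0.5162, 0.2783, 0.1429]
tcp_rot: [[0.741, 0.0, 0.672], [-0.672, -0.001, 0.741], [0.001, -1.0, -0.001]]
force: [0.3, 2.0, -0.6]
opening: 0.113
```

```bash
python3 st.py
```

```text
17.6 [0.5162 0.2783 0.1429] yaw -42.22 [ 0.0001 -0.0009 -1.    ] F [ 0.2667  1.9619 -0.5604] M [ 0.4002 -0.3027 -0.0011] 0.11299210990962615
```

>>> arm_command:
  translation:
    - [-0.001,0,-0.001]
    - [-0.0018,0,-0.002]
    - [-0.0024,0,-0.0032]
    - [-0.003,0,-0.0044]
    - [-0.003,0,-0.0044]
  rotation:
    - [0,-0.1,0]
    - [0,-0.2,0]
    - [0,-0.3,0]
    - [0,-0.4,0]
    - [0,-0.4,0]
  grip: [1,1,1,1,1]

```text
time_s: 18.1
position: [0.5159, 0.2781, 0.1429]
tcp_rot: [[0.95, 0.001, 0.314], [-0.314, -0.001, 0.95], [0.001, -1.0, -0.001]]
force: [0.9, 0.5, -0.9]
opening: 0.111
```

```bash
python3 st.py
```

```text
18.1 [0.5159 0.2781 0.1429] yaw -18.28 [ 0.0005 -0.001  -1.    ] F [ 0.8711  0.5002 -0.8765] M [ 0.2343 -0.3401 -0.0407] 0.11094332234689473
```

>>> arm_command:
  translation:
    - [-0.001,0,-0.001]
    - [-0.0018,0,-0.002]
    - [-0.0018,0,-0.002]
  rotation:
    - [0,-0.1,0]
    - [0,-0.2,0]
    - [0,-0.2,0]
  grip: [1,1,1]

```text
time_s: 18.4
position: [0.5158, 0.278, 0.1429]
tcp_rot: [[0.994, 0.001, 0.11], [-0.11, -0.001, 0.994], [0.001, -1.0, -0.001]]
force: [1.3, 0.6, -1.0]
opening: 0.115
```

```bash
python3 st.py
```

```text
18.4 [0.5158 0.278  0.1429] yaw -6.32 [ 0.0005 -0.0009 -1.    ] F [ 1.2913  0.5782 -1.0385] M [ 0.1448 -0.3566 -0.0146] 0.11489826107751434
```

>>> arm_command:
  translation:
    - [-0.0003,0,-0.0003]
    - [-0.0005,0,-0.0005]
    - [-0.0005,0,-0.0005]
  rotation:
    - [0,-0.025,0]
    - [0,-0.04,0]
    - [0,-0.04,0]
  grip: [1,1,1]

```text
time_s: 18.7
position: [0.5157, 0.2781, 0.1429]
tcp_rot: [[0.998, 0.0, 0.065], [-0.065, -0.001, 0.998], [0.001, -1.0, -0.001]]
force: [2.0, -1.0, -0.4]
opening: 0.115
```

```bash
python3 st.py
```

```text
18.7 [0.5157 0.2781 0.1429] yaw -3.74 [ 0.0005 -0.0007 -1.    ] F [ 2.0159 -0.9919 -0.3897] M [-0.1515 -0.5709 -0.0129] 0.11534904223722178
```

>>> arm_command:
  translation:
    - [-0.0003,0,-0.0003]
    - [-0.0004,0,-0.0004]
    - [-0.0004,0,-0.0004]
  rotation:
    - [0,-0.025,0]
    - [0,-0.03,0]
    - [0,-0.03,0]
  grip: [1,1,1]

```text
time_s: 19.0
position: [0.5153, 0.2782, 0.1429]
tcp_rot: [[0.999, -0.0, 0.033], [-0.033, -0.001, 0.999], [-0.0, -1.0, -0.001]]
force: [3.6, -0.9, -0.1]
opening: 0.11
```

```bash
python3 st.py
```

```text
19.0 [0.5153 0.2782 0.1429] yaw -1.89 [-0.0002 -0.0005 -1.    ] F [ 3.5637 -0.9171 -0.0638] M [-0.3327 -0.532   0.041 ] 0.11047893228068792
```

>>> arm_command:
  translation:
    - [-0.0003,0,-0.0003]
    - [-0.0003,0,-0.0003]
    - [-0.0003,0,-0.0003]
  rotation:
    - [0,-0.02,0]
    - [0,-0.03,0]
    - [0,-0.03,0]
  grip: [1,1,1]

```text
time_s: 19.3
position: [0.5153, 0.2783, 0.1429]
tcp_rot: [[1.0, -0.0, 0.001], [-0.001, -0.0, 1.0], [-0.0, -1.0, -0.0]]
force: [3.1, -3.0, -0.0]
opening: 0.113
```

```bash
python3 st.py
```

```text
19.3 [0.5153 0.2783 0.1429] yaw -0.06 [-0.0002 -0.0004 -1.    ] F [ 3.1349 -3.0029 -0.0487] M [-0.4647 -0.5072 -0.0229] 0.11329079695494541
```

>>> arm_command:
  translation:
    - [-0.0003,0,-0.0003]
    - [-0.0003,0,-0.0003]
    - [-0.0003,0,-0.0003]
  rotation:
    - [0,-0.02,0]
    - [0,-0.025,0]
    - [0,-0.025,0]
  grip: [1,1,1]

```text
time_s: 19.6
position: [0.5153, 0.2783, 0.1429]
tcp_rot: [[1.0, -0.0, -0.025], [0.025, -0.0, 1.0], [-0.0, -1.0, -0.0]]
force: [2.9, -3.1, 0.0]
opening: 0.107
```

```bash
python3 st.py
```

```text
19.6 [0.5153 0.2783 0.1429] yaw 1.42 [-0.0001 -0.0003 -1.    ] F [ 2.9337 -3.0854  0.0428] M [-0.6007 -0.5394 -0.1473] 0.10740497370051329
```

>>> arm_command:
  translation:
    - [0,0,0]
    - [0,0,0]
  rotation:
    - [0,-0.02,0]
    - [0,-0.02,0]
  grip: [1,1]

```text
time_s: 19.8
position: [0.5153, 0.2783, 0.1429]
tcp_rot: [[0.999, -0.0, -0.046], [0.046, -0.0, 0.999], [-0.0, -1.0, -0.0]]
force: [2.9, -3.0, 0.2]
opening: 0.113
```

```bash
python3 st.py
```

```text
19.8 [0.5153 0.2783 0.1429] yaw 2.63 [-0.0001 -0.0002 -1.    ] F [ 2.9052 -2.9984  0.2034] M [-0.6484 -0.5856 -0.2412] 0.11303612082172265
```

The home stop is felt (Mz -0.24). Ease forward to the middle of the play.

>>> arm_command:
  translation:
    - [0.001,0,0.001]
    - [0.002,0,0.0015]
    - [0.002,0,0.0015]
  rotation:
    - [0,0.1,0]
    - [0,0.185,0]
    - [0,0.185,0]
  grip: [1,1,1]

```text
time_s: 20.1
position: [0.5145, 0.2789, 0.1428]
tcp_rot: [[0.989, -0.002, 0.147], [-0.147, 0.0, 0.989], [-0.002, -1.0, 0.0]]
force: [0.1, -0.8, 1.0]
opening: 0.115
```

```bash
python3 st.py
```

```text
20.1 [0.5145 0.2789 0.1428] yaw -8.46 [-0.0018  0.0004 -1.    ] F [ 0.1205 -0.7598  0.9993] M [-0.1719 -0.1002  0.0022] 0.11519080585445723
```

>>> arm_command:
  translation:
    - [0.01,0,-0.0065]
    - [0.01,0,-0.0065]
  rotation:
    - [0,0,0]
    - [0,0,0]
  grip: [1,1]

```text
time_s: 20.3
position: [0.5151, 0.2785, 0.1428]
tcp_rot: [[0.989, -0.002, 0.146], [-0.146, 0.001, 0.989], [-0.002, -1.0, 0.001]]
force: [-0.7, 0.8, 3.1]
opening: 0.112
```

```bash
python3 st.py
```

```text
20.3 [0.5151 0.2785 0.1428] yaw -8.42 [-0.0022  0.0009 -1.    ] F [-0.6767  0.7778  3.1184] M [ 0.1337  0.2991 -0.0048] 0.11162254158558714
```

>>> arm_command:
  translation:
    - [0,-0.02,0]
    - [0,-0.04,0]
    - [0,-0.06,0]
    - [0,-0.06,0]
  rotation:
    - [0,0,0]
    - [0,0,0]
    - [0,0,0]
    - [0,0,0]
  grip: [1,1,1,1]

```text
time_s: 20.7
position: [0.5163, 0.2779, 0.1478]
tcp_rot: [[0.989, 0.0, 0.147], [-0.147, 0.0, 0.989], [0.0, -1.0, 0.0]]
force: [-0.4, -0.8, -0.9]
opening: 0.112
```

```bash
python3 st.py
```

```text
20.7 [0.5163 0.2779 0.1478] yaw -8.48 [ 0.0003  0.0001 -1.    ] F [-0.3771 -0.7934 -0.9336] M [ 0.0209 -0.0311  0.0417] 0.11222597632299894
```

>>> arm_command:
  translation:
    - [-0.006,-0.02,0.001]
    - [-0.006,-0.05,0.001]
    - [-0.006,-0.08,0.001]
    - [-0.006,-0.08,0.001]
  rotation:
    - [0,0,0]
    - [0,0,0]
    - [0,0,0]
    - [0,0,0]
  grip: [1,1,1,1]

```text
time_s: 21.1
position: [0.516, 0.2782, 0.1545]
tcp_rot: [[0.989, 0.001, 0.148], [-0.148, 0.0, 0.989], [0.001, -1.0, 0.0]]
force: [0.3, 1.3, 0.2]
opening: 0.113
```

```bash
python3 st.py
```

```text
21.1 [0.516  0.2782 0.1545] yaw -8.48 [ 0.0009  0.0003 -1.    ] F [0.3029 1.2728 0.2045] M [ 0.0215 -0.0145 -0.043 ] 0.11306789459997027
```

Coming out freely. Draw it right out.

>>> arm_command:
  translation:
    - [0,-0.05,0]
    - [0,-0.1,0]
    - [0,-0.16,0]
    - [0,-0.22,0]
    - [0,-0.22,0]
  rotation:
    - [0,0,0]
    - [0,0,0]
    - [0,0,0]
    - [0,0,0]
    - [0,0,0]
  grip: [1,1,1,1,1]

```text
time_s: 21.6
position: [0.5163, 0.2783, 0.1727]
tcp_rot: [[0.989, 0.002, 0.148], [-0.148, 0.001, 0.989], [0.002, -1.0, 0.001]]
force: [-0.3, -0.4, -0.1]
opening: 0.111
```

```bash
python3 st.py
```

```text
21.6 [0.5163 0.2783 0.1727] yaw -8.48 [ 0.0019  0.0006 -1.    ] F [-0.3469 -0.3798 -0.0832] M [ 0.0184 -0.0072  0.066 ] 0.11096887148742035
```

>>> arm_command:
  translation:
    - [0,-0.3,0]
    - [0,-0.6,0]
    - [0,-0.85,0]
    - [0,-0.85,0]
    - [0,-0.85,0]
  rotation:
    - [0,0,0]
    - [0,0,0]
    - [0,0,0]
    - [0,0,0]
    - [0,0,0]
  grip: [1,1,1,1,1]

```text
time_s: 22.1
position: [0.5155, 0.278, 0.2395]
tcp_rot: [[0.989, 0.0, 0.148], [-0.148, 0.0, 0.989], [0.0, -1.0, 0.0]]
force: [-1.0, -0.1, -0.3]
opening: 0.11
```

```bash
python3 st.py; python3 - <<'E'
from h import *
c=cap('wrist');np.save('pics/w7.npy',c,allow_pickle=True)
cv2.imwrite('pics/w7c.png',cv2.resize(c['image'][200:320,265:385],None,fx=5,fy=5,interpolation=cv2.INTER_NEAREST))
E
```

```text
22.1 [0.5155 0.278  0.2395] yaw -8.48 [ 0.0001  0.     -1.    ] F [-0.9693 -0.1418 -0.264 ] M [ 0.0299  0.01   -0.0033] 0.11021751059022379
```

View pics/w7c.png

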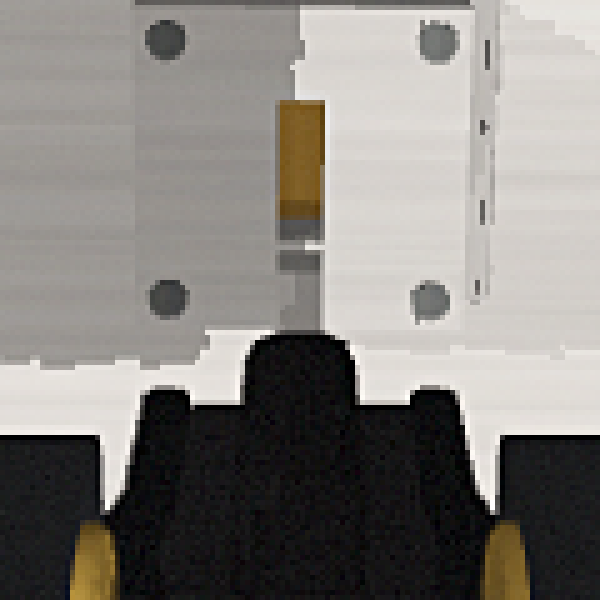

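The key is out, held as before (bits edge at (324,249.5), same as earlier), and the brass plug lies straight at home. Back to the block.

>>> arm_command:
  translation:
    - [0.064,0,-0.43]
    - [0.1285,0,-0.85]
  rotation:
    - [0,0,0]
    - [0,0,0]
  grip: [1,1]

```text
time_s: 22.35
position: [0.5147, 0.209, 0.2379]
tcp_rot: [[0.989, -0.003, 0.145], [-0.145, -0.001, 0.989], [-0.003, -1.0, -0.001]]
force: [-0.0, -0.1, -1.0]
opening: 0.115
```

>>> arm_command:
  translation:
    - [0.064,0,-0.43]
    - [0.1285,0,-0.85]
  rotation:
    - [0,0,0]
    - [0,0,0]
  grip: [1,1]

```text
time_s: 22.55
position: [0.5148, 0.1393, 0.238]
tcp_rot: [[0.989, -0.003, 0.147], [-0.147, -0.0, 0.989], [-0.003, -1.0, -0.001]]
force: [0.3, 0.3, -0.8]
opening: 0.11
```

>>> arm_command:
  translation:
    - [0.064,0,-0.43]
    - [0.1285,0,-0.85]
  rotation:
    - [0,0,0]
    - [0,0,0]
  grip: [1,1]

```text
time_s: 22.75
position: [0.515, 0.0705, 0.2381]
tcp_rot: [[0.989, -0.003, 0.147], [-0.147, 0.0, 0.989], [-0.003, -1.0, -0.0]]
force: [0.4, 0.3, 0.4]
opening: 0.113
```

>>> arm_command:
  translation:
    - [0.064,0,-0.43]
    - [0.1285,0,-0.85]
  rotation:
    - [0,0,0]
    - [0,0,0]
  grip: [1,1]

```text
time_s: 22.95
position: [0.5151, 0.0018, 0.2381]
tcp_rot: [[0.989, -0.003, 0.148], [-0.148, 0.001, 0.989], [-0.003, -1.0, 0.0]]
force: [1.0, 0.7, -1.2]
opening: 0.112
```

>>> arm_command:
  translation:
    - [0.064,0,-0.43]
    - [0.1285,0,-0.85]
  rotation:
    - [0,0,0]
    - [0,0,0]
  grip: [1,1]

```text
time_s: 23.15
position: [0.5153, -0.0669, 0.2381]
tcp_rot: [[0.989, -0.003, 0.148], [-0.148, 0.001, 0.989], [-0.003, -1.0, 0.001]]
force: [0.6, 0.5, -0.7]
opening: 0.109
```

>>> arm_command:
  translation:
    - [0.064,0,-0.43]
    - [0.1285,0,-0.85]
  rotation:
    - [0,0,0]
    - [0,0,0]
  grip: [1,1]

```text
time_s: 23.35
position: [0.5154, -0.1356, 0.238]
tcp_rot: [[0.989, -0.003, 0.148], [-0.148, 0.002, 0.989], [-0.003, -1.0, 0.001]]
force: [0.4, 0.6, -0.1]
opening: 0.112
```

>>> arm_command:
  translation:
    - [0.064,0,-0.43]
    - [0.1285,0,-0.85]
    - [0.1285,0,-0.85]
    - [0.1285,0,-0.85]
    - [0.1285,0,-0.85]
  rotation:
    - [0,0.06,0]
    - [0,0.12,0]
    - [0,0.12,0]
    - [0,0.12,0]
    - [0,0.12,0]
  grip: [1,1,1,1,1]

```text
time_s: 23.85
position: [0.5158, -0.202, 0.2386]
tcp_rot: [[0.963, -0.002, 0.27], [-0.27, 0.002, 0.963], [-0.003, -1.0, 0.001]]
force: [-0.4, 0.3, -1.8]
opening: 0.112
```

>>> arm_command:
  translation:
    - [0,0.3,0]
    - [0,0.6,0]
    - [0,0.85,0]
    - [0,0.85,0]
    - [0,0.85,0]
  rotation:
    - [0,0,0]
    - [0,0,0]
    - [0,0,0]
    - [0,0,0]
    - [0,0,0]
  grip: [1,1,1,1,1]

```text
time_s: 24.35
position: [0.5166, -0.2022, 0.1717]
tcp_rot: [[0.963, -0.001, 0.269], [-0.269, 0.001, 0.963], [-0.001, -1.0, 0.0]]
force: [0.5, 0.8, -0.5]
opening: 0.112
```

>>> arm_command:
  translation:
    - [0,0.2,0]
    - [0,0.2,0]
    - [0,0.2,0]
    - [0,0.2,0]
  rotation:
    - [0,0,0]
    - [0,0,0]
    - [0,0,0]
    - [0,0,0]
  grip: [1,1,1,1]

```text
time_s: 24.75
position: [0.5173, -0.2035, 0.1568]
tcp_rot: [[0.963, 0.002, 0.27], [-0.27, -0.001, 0.963], [0.002, -1.0, -0.001]]
force: [0.2, -0.5, -0.2]
opening: 0.114
```

```bash
python3 st.py; python3 - <<'E'
from h import *
s=bot.read_state();R=np.array(s['tcp_rot']);d=R.T@(np.array([.5162,-.2033,.0869])-s['position']);print(d/.08)
E
```

```text
24.75 [ 0.5173 -0.2035  0.1568] yaw -15.67 [ 0.0018 -0.0011 -1.    ] F [ 0.2027 -0.4889 -0.1644] M [ 0.0345 -0.0156 -0.0071] 0.1143143564343411
[-1.55512442e-02  8.74219293e-01 -3.06995753e-04]
```

>>> arm_command:
  translation:
    - [0,0.15,0]
    - [0,0.15,0]
    - [0,0.15,0]
    - [0,0.15,0]
    - [0,0.15,0]
  rotation:
    - [0,0,0]
    - [0,0,0]
    - [0,0,0]
    - [0,0,0]
    - [0,0,0]
  grip: [1,1,1,1,1]

```text
time_s: 25.25
position: [0.5167, -0.2034, 0.1437]
tcp_rot: [[0.963, 0.0, 0.27], [-0.27, -0.0, 0.963], [0.0, -1.0, -0.0]]
force: [1.0, -0.0, -0.9]
opening: 0.117
```

```bash
cat > d.py <<'E'
from h import *
s=bot.read_state();R=np.array(s['tcp_rot']);d=R.T@(np.array([.5162,-.2033,.0869])-s['position']);print((d/.08).round(4))
E
python3 st.py; python3 d.py
```

```text
25.25 [ 0.5167 -0.2034  0.1437] yaw -15.69 [ 0.0002 -0.0001 -1.    ] F [ 0.9781 -0.0478 -0.9271] M [0.0092 0.0486 0.0327] 0.1171602460090055
[-6.900e-03  7.105e-01 -5.000e-04]
```

Within 0.6 mm. I'll correct that and go down to just inside the slot, then on.

>>> arm_command:
  translation:
    - [-0.006,0.08,0]
    - [-0.006,0.16,0]
    - [-0.006,0.2,0]
    - [-0.006,0.22,0]
    - [-0.006,0.22,0]
  rotation:
    - [0,0,0]
    - [0,0,0]
    - [0,0,0]
    - [0,0,0]
    - [0,0,0]
  grip: [1,1,1,1,1]

```text
time_s: 25.75
position: [0.516, -0.2031, 0.1256]
tcp_rot: [[0.963, -0.001, 0.27], [-0.27, 0.0, 0.963], [-0.001, -1.0, 0.0]]
force: [0.1, 0.4, -0.4]
opening: 0.115
```

```bash
python3 st.py
```

```text
25.75 [ 0.516  -0.2031  0.1256] yaw -15.68 [-0.0008  0.0005 -1.    ] F [ 0.0784  0.3618 -0.3768] M [ 0.049  -0.0208 -0.012 ] 0.11480422566540867
```

>>> arm_command:
  translation:
    - [0,0.04,0]
    - [0,0.08,0]
    - [0,0.12,0]
    - [0,0.16,0]
    - [0,0.16,0]
  rotation:
    - [0,0,0]
    - [0,0,0]
    - [0,0,0]
    - [0,0,0]
    - [0,0,0]
  grip: [1,1,1,1,1]

```text
time_s: 26.25
position: [0.5159, -0.203, 0.1127]
tcp_rot: [[0.963, -0.001, 0.27], [-0.27, 0.001, 0.963], [-0.001, -1.0, 0.0]]
force: [-0.2, -1.0, -1.4]
opening: 0.113
```

```bash
python3 st.py; python3 d.py
```

```text
26.25 [ 0.5159 -0.203   0.1127] yaw -15.68 [-0.0009  0.0005 -1.    ] F [-0.2054 -1.0234 -1.4134] M [-0.0008  0.0145  0.0281] 0.11338873922306553
[ 0.0052  0.3231 -0.0025]
```

>>> arm_command:
  translation:
    - [0.003,0.06,-0.001]
    - [0.003,0.12,-0.002]
    - [0.003,0.18,-0.002]
    - [0.003,0.24,-0.002]
    - [0.003,0.29,-0.002]
  rotation:
    - [0,0,0]
    - [0,0,0]
    - [0,0,0]
    - [0,0,0]
    - [0,0,0]
  grip: [1,1,1,1,1]

```text
time_s: 26.75
position: [0.5162, -0.2033, 0.0895]
tcp_rot: [[0.963, -0.0, 0.27], [-0.27, 0.0, 0.963], [-0.0, -1.0, 0.0]]
force: [0.6, -0.3, -0.1]
opening: 0.11
```

>>> arm_command:
  translation:
    - [0,0,0]
    - [0,0.02,0]
    - [0,0.03,0]
    - [0,0.03,0]
  rotation:
    - [0,0,0]
    - [0,0,0]
    - [0,0,0]
    - [0,0,0]
  grip: [1,1,1,1]

```text
time_s: 27.15
position: [0.5164, -0.2034, 0.0877]
tcp_rot: [[0.963, 0.0, 0.27], [-0.27, -0.0, 0.963], [0.0, -1.0, -0.0]]
force: [-0.4, 0.4, -0.1]
opening: 0.111
```

```bash
python3 st.py; python3 d.py
```

```text
27.15 [ 0.5164 -0.2034  0.0877] yaw -15.68 [ 0.0001 -0.0001 -1.    ] F [-0.3704  0.3855 -0.0548] M [ 0.0178  0.0217 -0.0046] 0.11124925074195588
[-0.0028  0.01    0.0008]
```

>>> arm_command:
  translation:
    - [-0.002,0.006,0]
    - [-0.002,0.012,0]
    - [-0.002,0.012,0]
  rotation:
    - [0,0,0]
    - [0,0,0]
    - [0,0,0]
  grip: [1,1,1]

```text
time_s: 27.45
position: [0.5163, -0.2034, 0.0869]
tcp_rot: [[0.963, 0.0, 0.27], [-0.27, -0.0, 0.963], [0.0, -1.0, -0.0]]
force: [-0.2, -0.1, 1.4]
opening: 0.111
```

```bash
python3 st.py
```

```text
27.45 [ 0.5163 -0.2034  0.0869] yaw -15.68 [ 0.0003 -0.0002 -1.    ] F [-0.1724 -0.1043  1.4431] M [-0.0275  0.0726 -0.003 ] 0.1105579306816765
```

>>> arm_command:
  translation:
    - [0,0.004,0]
    - [0,0.006,0]
    - [0,0.006,0]
  rotation:
    - [0,0,0]
    - [0,0,0]
    - [0,0,0]
  grip: [1,1,1]

```text
time_s: 27.75
position: [0.5163, -0.2034, 0.0869]
tcp_rot: [[0.963, 0.0, 0.27], [-0.27, -0.0, 0.963], [0.0, -1.0, -0.0]]
force: [-0.1, 1.7, 4.5]
opening: 0.112
```

```bash
python3 st.py
```

```text
27.75 [ 0.5163 -0.2034  0.0869] yaw -15.68 [ 0.0004 -0.0003 -1.    ] F [-0.1001  1.7424  4.5007] M [ 0.119   0.2034 -0.016 ] 0.11225653302013945
```

Seated: contact 4.5 N at exactly the starting height. Release and withdraw.

>>> arm_command:
  translation:
    - [0,-0.006,0]
    - [0,-0.006,0]
    - [0,-0.006,0]
    - [0,-0.006,0]
    - [0,-0.006,0]
  rotation:
    - [0,0,0]
    - [0,0,0]
    - [0,0,0]
    - [0,0,0]
    - [0,0,0]
  grip: [1,-0.3,-0.3,-0.3,-0.3]

```text
time_s: 28.25
position: [0.5162, -0.2034, 0.0865]
tcp_rot: [[0.963, -0.0, 0.27], [-0.27, 0.0, 0.963], [-0.0, -1.0, 0.0]]
force: [0.0, 0.3, 0.4]
opening: 0.388
```

>>> arm_command:
  translation:
    - [0,0,0]
    - [0,0,0]
    - [0,-0.1,0]
    - [0,-0.3,0]
    - [0,-0.6,0]
  rotation:
    - [0,0,0]
    - [0,0,0]
    - [0,0,0]
    - [0,0,0]
    - [0,0,0]
  grip: [-0.3,-0.3,-0.3,-0.3,-0.3]

```text
time_s: 28.75
position: [0.5154, -0.2029, 0.1347]
tcp_rot: [[0.963, -0.002, 0.27], [-0.27, 0.002, 0.963], [-0.003, -1.0, 0.001]]
force: [-0.4, -0.7, -0.1]
opening: 0.643
```

>>> arm_command:
  translation:
    - [0,-0.5,0]
    - [0,-1,0]
    - [0,-1,0]
    - [0,-1,0]
    - [0,-1,0]
  rotation:
    - [0,0,0]
    - [0,0,0]
    - [0,0,0]
    - [0,0,0]
    - [0,0,0]
  grip: [-0.3,-0.3,-0.3,-0.3,-0.3]

```text
time_s: 29.25
position: [0.5154, -0.2028, 0.214]
tcp_rot: [[0.963, -0.002, 0.27], [-0.27, 0.001, 0.963], [-0.002, -1.0, 0.001]]
force: [0.3, 0.5, -0.1]
opening: 0.646
```

```bash
python3 st.py; python3 - <<'E'
from h import *
c=cap('wrist');a=c['image'][130:330,220:420]
t=cap('top');b=t['image'][170:290,140:460]
cv2.imwrite('pics/end.png',np.vstack([cv2.resize(a,(400,400))[:, :], ]) if 0 else np.hstack([cv2.resize(a,(300,300),interpolation=0),cv2.resize(b,(500,300))[:300]]))
print(atz(c,(320,247),.096))
E
```

```text
29.25 [ 0.5154 -0.2028  0.214 ] yaw -15.69 [-0.0018  0.0011 -1.    ] F [ 0.2525  0.494  -0.073 ] M [-0.0398  0.0319 -0.0321] 0.64603332610583
[ 0.51749864 -0.20736402  0.096     ]
```

View pics/end.png

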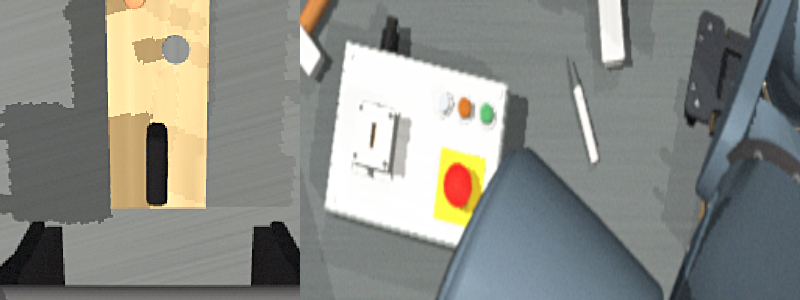

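The key stands fully down and upright in its slot, the gripper is clear, and the lock is empty with its slot straight. Handing in.

```bash
python3 -c "
from rig import bot
print(bot.hand_in())"
```

```text
the job is handed in; nothing more can be done
None
```

The guard-circuit reset sequence is done and handed in at about 29 s of the 72 s allowed. The interface gave no verdict, and no lamp or other signal confirmed that the circuit itself has reset.

- **Key into the lock:** I took the key from the tool block and found the real keyhole about 4 mm and 5 mm off nominal from the wrist camera. The key went in without touching the sides and stood on the floor at 4.6 N.
- **Turning:** I turned it clockwise until the torque rose from about 0.06 to 0.2 N m, which I took as the stop. Then I turned it back to the home stop at -0.24 N m, eased it forward and drew it out freely.
- **Back in the block:** The key seated with a 4.5 N touch at the same height it started from, and I released it.

**Last checks:** In the wrist picture the key stands upright in its slot with the gripper clear of it. After the key came out, the keyhole was empty and straight at home. The force reading was about zero. The loose things looked in place where they could be seen. The arm hid part of the last top view, so the short tube, magnet, brush and spool were not rechecked.

**One disagreement:** The arm turned about 81° to reach the clockwise stop and about 11° past the start to reach home, against an expected 77° and 7°. I put this down to give in the grip, because the key sat the same in the hand afterwards. While turning, the shank also leaned on the keyhole wall with up to about 5 N sideways, and I eased it off partway.

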